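# Set the clearance of the disc's clamp screw

## Robot

A 6-joint arm with a two-finger parallel gripper is mounted at the origin on the work surface. World frame = base frame: x ahead of the robot, y to its left, z up, the work surface at z = 0. Lengths are in m, angles in rad, forces in N, time in s.
With the tool pointing down it reaches from about 0.25 to 0.725 m from the base axis. Payload 4 kg.
Tool frame: the origin (TCP) lies between the finger pads, 19 mm behind the fingertips; this is the grasp point; z points along the fingers, y is the line along which they close (so a half turn about z gives the same grasp; the last joint's range is limited). The gripper opens to 85 mm and grips with 20 to 120 N. Pads are 22 mm wide; open, the fingers measure 114 mm over their backs; the gripper's body (76 mm by 85 mm) begins 54 mm behind the grasp point. The pads swing forward as they close: fully open they stand 13 mm farther back than shut.
Start: joints at [-1.305, 0.241, 0.005, 1.335, 0, 1.571], TCP at [0.131, -0.482, 0.25] pointing down, gripper open.
Joint ranges: [-2.72, 2.72], [-1.05, 1.87], [-1.09, 1.28], [-1.99, 2.15], [-1.42, 1.44], [-3.14, 3.14]. Speed limits (rad/s): [2.79, 2.79, 3.14, 3.14, 3.14, 3.14].

## Interface

Orientations are given as a unit quaternion [x, y, z, w].
In Python, from workcell import bot gives the robot as it stands.
- The arm moves only by the tool move_arm, never from a script. Its argument "motion" is a list of rows, each an object of numbers: "x", "y", "z": the shift along the tool's x, y, z in cm; "yaw": the turn about the tool's z in degrees. A call has 1 to 20 rows; each row is the pose to reach, as a shift and turn from the pose commanded when the call began, along the tool's axes at that moment; what a row does not reach only later rows make up. A row lasts 1/8 s, in which the tool goes at most 62.5 mm and 10.7 degrees, less where a joint would pass 70% of its speed; a pose out of reach is approached as far as the arm can. A call with a gripper value outside its range is refused whole. "gripper" is the opening, from -1 (shut) to 1 (fully open), set as the call begins (left out, the last holds). The fingers move at their own pace and stop on an object; the grip force is fixed at half the most. Time passes only in rows, so rows that repeat a pose let the fingers close. It gives the time, the measured TCP pose, the force, the opening and the grip force at its end, in the units of the state.
- bot.get_obs(): the state, without advancing time (a new reading comes with each control period).
- bot.camera(name): name is "scene" or "top" or "wrist"; returns the picture (400x640x3 uint8, blue, green, red); there is no depth.
- bot.camera_model(name): a dict with "K" (3x3 intrinsics, pixels), "dist" ([k1, k2, p1, p2, k3] as OpenCV has them; the pictures are not rectified), "world_from_camera" (4x4, takes a point from camera to world coordinates). Camera axes: x right, y down, z forward; pixel columns grow to the right and rows downward; lengths in m; the calibration is good to about 2 mm. A picture is of the moment at which its call begins: read the wrist's pose just before it. camera_model takes no time and is no camera call; for the wrist camera it gives the pose at the moment of the call.
- bot.job_done(): hands the job in; it is judged then, once.
Trained networks look in the newest picture that a camera, given by its name, has taken for a name from the list of things; names that differ only in an ending like _2 or _b are one class to them, and where a whole thing is asked for, a point or a joint stands for the part that bears it (a point fixed in the world has none). Each returns a list of dicts, best first, with "score" (0 to 1); they miss things now and then, are a little off and sometimes report something else, mostly with a low value. They report only what shows in the picture. A call takes as long as a camera call. They do not tell look-alikes from the thing itself.
- bot.cut_out(camera, name): "mask" (400x640 bool, what is visible of it) and "centre" ([row, column] in pixels, amid what is visible of it).
The state is a dict: "clock": time; "joint_pos": joint angles; "joint_vel": joint speeds; "tau": joint torques, N m; "eef_pos": TCP position; "tool_rot": TCP orientation; "ft_force": force on the tool from outside, world axes, zero at the start; "ft_torque": the same for the moment, N m; "grip_width": finger opening in m; "grasp_force": force on a finger pad.
Only numpy, scipy, OpenCV 4.12 (cv2) and the standard library are available. Lean on these libraries where they do the work, as an engineer would, in place of code of your own. Each camera call takes 0.05 s, during which the arm holds its last target. There are 200 camera calls.

## Task

Two printed resin pieces, a round disc and a narrow rectangular plate, lie in a twin clamping jig, each under its own wing-headed thumbscrew. Turn the screw over the round disc clockwise until it seats, then back it off a quarter turn so the disc has room to expand while curing, and finish still gripping that screw's wing, holding it at that setting. Leave the other screw, the two pieces and the other things on the bench alone.

Things in the scene. Friction and masses are not known exactly. Their poses are not given: they have to be found in the camera images.
- jig: Fixed jig, turned up to 0.3 rad: base plate 150 x 360 x 12 mm (x, y, z). Origin on the bench midway between the two vertical screws, which are at jig y = +100 mm (a) and -100 mm (b). Over each piece a steel arm 24 mm wide, top at z = 63 mm, comes from a post on the +x side and ends 18 mm past the screw. Round each screw a brass bushing, diameter 24, top at z = 69 mm; only the screws stand higher.
- wing_a: Steel wing (head) of the screw at jig y = +100 mm: upright flat block 40 mm long (its x), 12 mm thick (its y), 30 mm tall, turning with the screw; pinch it across the 12 mm from above. Origin on the screw's axis, 10 mm below the wing's top, 20 mm above its underside, at z = 94 mm when seated. Under it a collar, diameter 22, 5 mm tall. May point any way.
- wing_b: The same, for the screw at jig y = -100 mm.
- screw_a (a joint): Turn of the screw at jig y = +100 mm, rad: grows clockwise seen from above (tightening); 0 is fully out, 4.5 is the hard stop where it seats (collar on bushing, foot just at the piece). Starts 1.2 to 2.8 rad short of the stop. Sinks 0.8 mm per rad (5 mm a turn). Turns stiffly (0.05 N m) and stays where it is left.
- screw_b (a joint): The same, for the screw at jig y = -100 mm.
- disc: Loose printed disc, beige resin, 90 mm in diameter, 12 mm thick, lying flat on the jig's base under one of the two screws, centred within about 6 mm; origin at the centre of its underside.
- plate: Loose printed rectangular plate, same resin, 40 x 120 x 12 mm (x, y, z), lying under the other screw with its length along the jig's y; origin at the centre of its underside.
- bottle: Bystander: closed amber bottle, 64 mm in diameter, 160 mm tall, standing on the bench to the robot's left of the jig; origin at the centre of its underside.
- beaker: Bystander: white cup, 80 mm across the rim, 100 mm tall, standing on the bench to the right of the jig; origin at the centre of its underside.
- scraper: Bystander: spatula 200 mm long, lying flat on the bench between the jig and the bottle; origin near its middle, on the bench.
- wingend_a (a point): Middle of one end of wing a: 20 mm along the wing's own +x from its origin, at the same height.
- wingend_b (a point): The same on wing b.
Mind the look-alikes: they are no part of the job. Of the things that look like the disc, the middle-sized one is meant. Of the things like the plate, leave any that is orange; of the rest the smaller one is meant.

How it is judged:
On the way:
1. the screw over the disc is turned in until it seats (((horizontal distance between disc and wing_a below 0.03 m and value of joint screw_a above 4.4 rad) or (horizontal distance between disc and wing_b below 0.03 m and value of joint screw_b above 4.4 rad))), for 0.2 s.
At the end, for the whole second after the job is handed in: The screw over the disc, once turned in to its stop (within 0.1 rad), stands still a quarter turn back from it (within 0.25 rad), its wing gripped by the fingers (over 5 N, TCP within 30 mm of its origin); disc and plate within 10 mm of where they started (((horizontal distance between disc and wing_a below 0.03 m and horizontal distance between plate and wing_b below 0.03 m and value of joint screw_a between 2.679 and 3.179 rad and velocity of joint screw_a between -0.1 and 0.1 rad/s and contact force between the fingers and wing_a above 5 N and distance between the grasp point and wing_a below 0.03 m) or (horizontal distance between disc and wing_b below 0.03 m and horizontal distance between plate and wing_a below 0.03 m and value of joint screw_b between 2.679 and 3.179 rad and velocity of joint screw_b between -0.1 and 0.1 rad/s and contact force between the fingers and wing_b above 5 N and distance between the grasp point and wing_b below 0.03 m)) and distance of each of disc, plate from where it was at the start of the episode below 0.01 m); the arm keeps its last pose, push and grip.
It fails at once if the screw over the plate is turned by more than about 0.3 rad (its wing's end moves over 6 mm) ((horizontal distance between disc and wing_a below 0.03 m and distance of wingend_b from where it was at the start of the episode above 0.006 m) or (horizontal distance between disc and wing_b below 0.03 m and distance of wingend_a from where it was at the start of the episode above 0.006 m)).
It fails at once if the disc or the plate is shifted by more than 10 mm (distance of any of disc, plate from where it was at the start of the episode above 0.01 m).
It fails at once if the bottle, the beaker or the scraper is shifted by more than 20 mm or the bottle or beaker is tipped (distance of any of bottle, beaker, scraper from where it was at the start of the episode above 0.02 m or angle between any of bottle, beaker's own z axis and vertical above 0.3 rad).
It also fails if it takes over 56 s, if anything falls off the work surface, if the arm or the gripper's body presses on something with over 40 N, if the wrist force passes 120 N, or if a joint passes its speed limit or range.

## Working session

There is one attempt and no reset: what is moved stays moved. The work goes in short steps, Python scripts to look and compute and a tool call to move; the robot and the scene stay as the last step left them, time stands still between calls to the robot, and variables do not carry over. Pictures are saved under pics/ and viewed, at most 10 in all, crops included, and the job is handed in when it is done.

Besides the shell and the picture viewer there is one more tool, called after "Emit:" by a JSON object that holds its "api" and its "payload", one argument or row to a line. move_arm: Moves the arm, as the interface text tells. Its arguments: {"type":"object","properties":{"motion":{"type":"array"},"gripper":{"type":"number"}},"required":["motion"]}

```bash
mkdir -p pics
cat > h.py <<'E'
import numpy as np, cv2
from workcell import bot
def ray(cam,px,z,m=None):
    m=m or bot.camera_model(cam)
    K=np.array(m["K"]);d=np.array(m["dist"]);T=np.array(m["world_from_camera"])
    p=cv2.undistortPoints(np.array(px,float).reshape(-1,1,2),K,d)[:,0]
    r=np.c_[p,np.ones(len(p))]@T[:3,:3].T
    return T[:3,3]+r*((z-T[2,3])/r[:,2])[:,None]
E
python3 - <<'E'
from h import *
for c in("top","scene"):
    im=bot.camera(c);cv2.imwrite(f"pics/{c}0.png",im)
    for n in("wing_a","disc","plate"):
        for r in bot.cut_out(c,n):
            print(c,n,round(r["score"],2),r["centre"],r["mask"].sum(),ray(c,[r["centre"][::-1]],{"w":.1,"d":.024,"p":.024}[n[0]])[0].round(3))
    print(np.array(bot.camera_model(c)["world_from_camera"]).round(2).tolist())
E
```

```text
top wing_a 0.43 [193.5, 378.1] 53 [ 0.524 -0.158  0.1  ]
top wing_a 0.42 [202.5, 314.2] 56 [0.498 0.043 0.1  ]
top disc 0.9 [253.7, 390.6] 1035 [ 0.337 -0.205  0.024]
top disc 0.65 [197.2, 372.3] 414 [ 0.525 -0.151  0.024]
top disc 0.58 [147.6, 392.3] 331 [ 0.696 -0.226  0.024]
top plate 0.86 [204.1, 255.1] 375 [0.506 0.24  0.024]
top plate 0.81 [204.2, 309.2] 269 [0.504 0.06  0.024]
top plate 0.58 [261.4, 268.6] 808 [0.317 0.194 0.024]
[[-0.01, -0.99, 0.15, 0.34], [-1.0, 0.01, -0.01, 0.03], [0.0, -0.15, -0.99, 1.23], [0.0, 0.0, 0.0, 1.0]]
scene wing_a 0.51 [188.8, 327.8] 81 [0.511 0.061 0.1  ]
scene wing_a 0.44 [156.3, 277.0] 71 [ 0.534 -0.152  0.1  ]
scene disc 0.78 [137.1, 310.5] 711 [ 0.341 -0.206  0.024]
scene disc 0.77 [187.5, 224.5] 303 [ 0.705 -0.223  0.024]
scene disc 0.72 [177.6, 281.0] 252 [ 0.544 -0.129  0.024]
scene disc 0.68 [297.3, 417.4] 902 [0.557 0.455 0.024]
scene plate 0.84 [240.5, 373.9] 488 [0.506 0.252 0.024]
scene plate 0.8 [202.2, 332.6] 306 [0.493 0.064 0.024]
scene plate 0.63 [196.5, 401.2] 736 [0.319 0.198 0.024]
[[-0.73, 0.53, -0.44, 1.12], [0.68, 0.55, -0.48, 0.69], [-0.01, -0.65, -0.76, 1.12], [0.0, 0.0, 0.0, 1.0]]
```

View pics/top0.png

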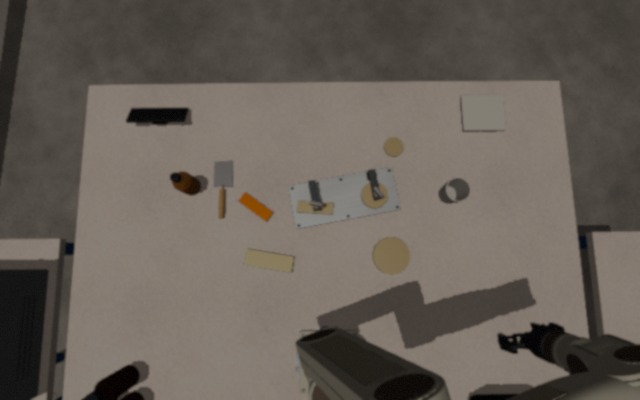

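View pics/scene0.png

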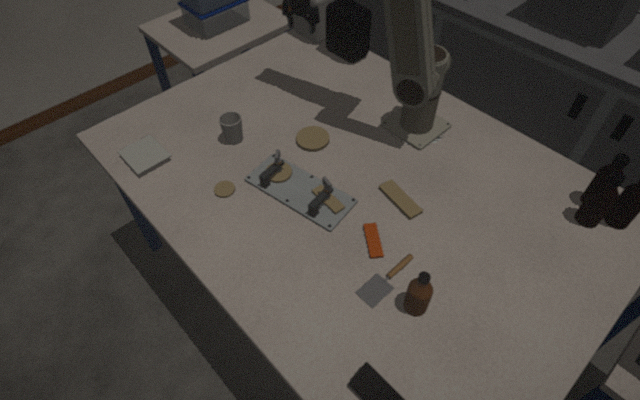

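The disc under a screw is at top (375,195), which is screw b. The plate at (315,207) is under screw a. The large disc at (391,255), small disc at (393,147), orange plate and large plate are look-alikes. Jig corners in the top view are about (291,187), (389,170), (399,209) and (297,227).

Run:
```python
from h import *
c=ray("top",[[291,187],[389,170],[399,209],[297,227]],.012);print(c.round(3),c.mean(0))
print("yaw",np.arctan2(*( -(c[0]+c[3]-c[1]-c[2])[0],(c[0]+c[3]-c[1]-c[2])[1])))
from scipy.spatial.transform import Rotation as R
o=bot.get_obs();r=R.from_quat(o["tool_rot"]).as_matrix();print(r.round(3),o["eef_pos"],o["clock"])
t=np.array([.523,-.157,.23]);print("shift cm",r.T@(t-o["eef_pos"])*100)
T=np.array(bot.camera_model("wrist")["world_from_camera"]);print("cam in tool",r.T@(T[:3,3]-o["eef_pos"]),(r.T@T[:3,:3]).round(2))
```

```text
[[ 0.565  0.121  0.012]
 [ 0.62  -0.213  0.012]
 [ 0.485 -0.242  0.012]
 [ 0.429  0.102  0.012]] [ 0.52499027 -0.05796599  0.012     ]
yaw 0.16222566545910735
[[ 0.965  0.263 -0.   ]
 [ 0.263 -0.965  0.   ]
 [ 0.    -0.    -1.   ]] [ 0.13130538 -0.48237356  0.24987324] 0.4
shift cm [ 46.34024282 -21.10640003   1.99437383]
cam in tool [ 0.07422879  0.00056733 -0.12401141] [[ 0.   -0.96 -0.29]
 [ 1.    0.    0.  ]
 [-0.   -0.29  0.96]]
```

Emit:
{"api": "move_arm", "payload": {
  "motion": [
    {"x": 5, "y": -2.2},
    {"x": 10, "y": -4.4},
    {"x": 15, "y": -6.6},
    {"x": 20, "y": -8.8},
    {"x": 25, "y": -11},
    {"x": 30, "y": -13.2},
    {"x": 35, "y": -15.4},
    {"x": 40, "y": -17.6},
    {"x": 44, "y": -19.4},
    {"x": 47, "y": -20.7},
    {"x": 47.3, "y": -20.8},
    {"x": 47.3, "y": -20.8},
    {"x": 47.3, "y": -20.8},
    {"x": 47.3, "y": -20.8}
  ],
  "gripper": 1
}}

```text
invalid input at $.motion[0]: expected keys x, y, z, yaw
```

Run:
```python
from h import *
o=bot.get_obs();print(o["eef_pos"],o["joint_pos"].round(3) if hasattr(o["joint_pos"],"round") else o["joint_pos"])
im=bot.camera("wrist");cv2.imwrite("pics/w1.png",im)
for n,z in(("wing_b",.106),("disc",.024)):
    for r in bot.cut_out("wrist",n):
        print(n,round(r["score"],2),r["centre"],r["mask"].sum(),ray("wrist",[r["centre"][::-1]],z)[0].round(4))
        if n=="wing_b": np.save("m.npy",r["mask"]); ys,xs=np.nonzero(r["mask"]);print(cv2.minAreaRect(np.c_[xs,ys].astype(np.float32)))
```

```text
[ 0.13130538 -0.48237356  0.24987324] [-1.305  0.241  0.005  1.335  0.     1.571]
```

View pics/w1.png

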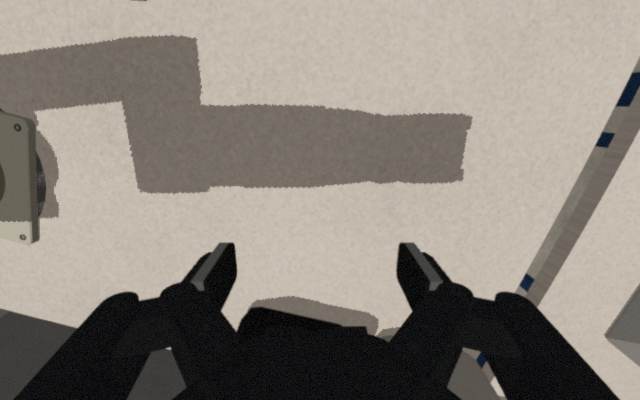

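The move was refused because every row needs all four keys, so this picture shows only bare bench and the fingers, with the tips near (220,250) and (410,250). I'll resend it with all the keys.

Emit:
{"api": "move_arm", "payload": {
  "motion": [
    {"x": 5, "y": -2.2, "z": 0, "yaw": 0},
    {"x": 10, "y": -4.4, "z": 0, "yaw": 0},
    {"x": 15, "y": -6.6, "z": 0, "yaw": 0},
    {"x": 20, "y": -8.8, "z": 0, "yaw": 0},
    {"x": 25, "y": -11, "z": 0, "yaw": 0},
    {"x": 30, "y": -13.2, "z": 0, "yaw": 0},
    {"x": 35, "y": -15.4, "z": 0, "yaw": 0},
    {"x": 40, "y": -17.6, "z": 0, "yaw": 0},
    {"x": 44, "y": -19.4, "z": 0, "yaw": 0},
    {"x": 47, "y": -20.7, "z": 0, "yaw": 0},
    {"x": 47.3, "y": -20.8, "z": 0, "yaw": 0},
    {"x": 47.3, "y": -20.8, "z": 0, "yaw": 0},
    {"x": 47.3, "y": -20.8, "z": 0, "yaw": 0},
    {"x": 47.3, "y": -20.8, "z": 0, "yaw": 0}
  ],
  "gripper": 1
}}

```text
clock: 2.3
eef_pos: [0.5324, -0.1583, 0.2503]
tool_rot: [0.991, 0.132, 0.0, 0.0]
ft_force: [0.4, 0.4, 0.2]
grip_width: 0.0856
grasp_force: 0.0
```

Run:
```python
from h import *
o=bot.get_obs();print(o["eef_pos"],np.array(o["joint_pos"]).round(3))
im=bot.camera("wrist");cv2.imwrite("pics/w2.png",im)
for n,z in(("wing_b",.106),("disc",.024)):
    for r in bot.cut_out("wrist",n):
        print(n,round(r["score"],2),r["centre"],r["mask"].sum(),ray("wrist",[r["centre"][::-1]],z)[0].round(4))
        if n=="wing_b":
            ys,xs=np.nonzero(r["mask"]);b=cv2.boxPoints(cv2.minAreaRect(np.c_[xs,ys].astype(np.float32)));print(b.round(),ray("wrist",b,z).round(4))
```

```text
[ 0.53243942 -0.15830873  0.25025884] [-0.289  0.351  0.158  1.377 -0.     2.588]
wing_b 0.85 [166.8, 132.0] 1095 [0.5057 0.025  0.106 ]
[[102. 158.]
 [168. 154.]
 [170. 182.]
 [104. 186.]] [[ 0.5068  0.0553  0.106 ]
 [ 0.5284 -0.0088  0.106 ]
 [ 0.5001 -0.014   0.106 ]
 [ 0.4774  0.052   0.106 ]]
wing_b 0.59 [184.8, 319.9] 591 [ 0.537  -0.1616  0.106 ]
[[303. 170.]
 [320. 164.]
 [334. 202.]
 [317. 209.]] [[ 0.5469 -0.1412  0.106 ]
 [ 0.5576 -0.156   0.106 ]
 [ 0.5232 -0.1809  0.106 ]
 [ 0.5117 -0.1656  0.106 ]]
disc 0.95 [301.0, 313.9] 4336 [ 0.3392 -0.208   0.024 ]
disc 0.94 [51.0, 413.6] 2826 [ 0.7    -0.2304  0.024 ]
disc 0.76 [168.1, 303.1] 2294 [ 0.5323 -0.1414  0.024 ]
```

View pics/w2.png

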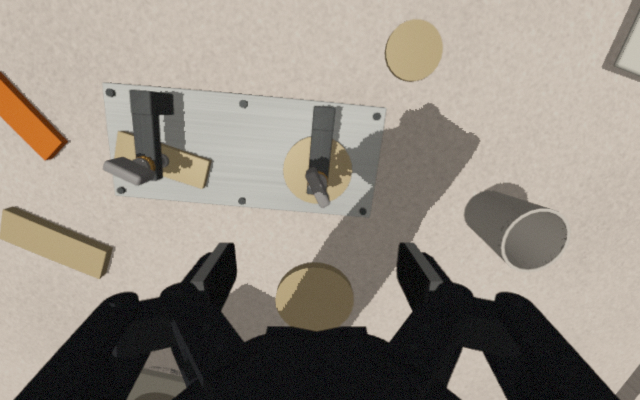

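Wing b is around (318,187), pointing down and slightly right, with the beige disc behind it at (315,170). Wing a is at (130,170), over the plate. I'll zoom in on wing b.

Run:
```python
from h import *
im=cv2.imread("pics/w2.png")[150:225,270:370]
cv2.imwrite("pics/w2c.png",cv2.resize(cv2.convertScaleAbs(im,alpha=1.6,beta=10),None,fx=8,fy=8,interpolation=cv2.INTER_CUBIC))
```

```text
(no output)
```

View pics/w2c.png

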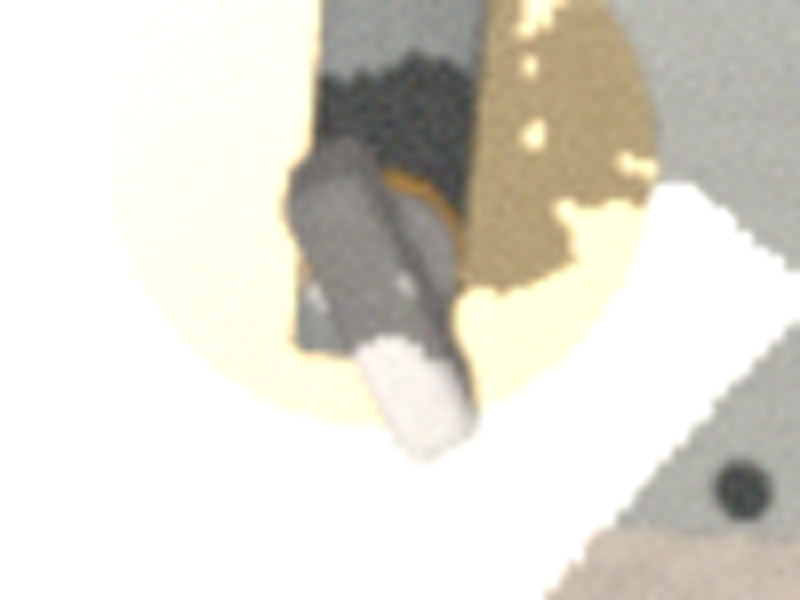

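The crop shows the wing's top face from about (328,165) to (448,440), which is full-image (311,170.6) to (326,205).

Run:
```python
from h import *
from scipy.spatial.transform import Rotation as R
o=bot.get_obs();r=R.from_quat(o["tool_rot"]).as_matrix()
for z in(.105,.107):
    p=ray("wrist",[[311,170.6],[326,205]],z);d=p[1]-p[0];c=p.mean(0)
    a=np.degrees(np.arctan2(d[1],d[0]))%180
    print(p.round(4),"len",np.linalg.norm(d),"ctr",c,"world ang",a)
    dt=r.T@d;yaw=np.degrees(np.arctan2(dt[1],dt[0]));yaw=(yaw+90)%180-90
    print("tool x to wing yaw",yaw,"shift cm",100*r.T@(np.array([*c[:2],.098])-o["eef_pos"]))
```

```text
[[ 0.5487 -0.1491  0.105 ]
 [ 0.5178 -0.1734  0.105 ]] len 0.03927767661993399 ctr [ 0.53321319 -0.161219    0.105     ] world ang 38.17263700604909
tool x to wing yaw -23.00217063621136 shift cm [-0.04331425  0.31450304 15.22279288]
[[ 0.5491 -0.149   0.107 ]
 [ 0.5184 -0.1731  0.107 ]] len 0.03898593737581208 ctr [ 0.53374264 -0.16105501  0.107     ] world ang 38.1726370060492
tool x to wing yaw -23.002170636211446 shift cm [1.20775478e-02 3.12531059e-01 1.52228062e+01]
```

Emit:
{"api": "move_arm", "payload": {
  "motion": [
    {"x": 0, "y": 0.3, "z": 0, "yaw": -10.5},
    {"x": 0, "y": 0.3, "z": 0, "yaw": -21},
    {"x": 0, "y": 0.3, "z": 0, "yaw": -31.5},
    {"x": 0, "y": 0.3, "z": 0, "yaw": -42},
    {"x": 0, "y": 0.3, "z": 0, "yaw": -52.5},
    {"x": 0, "y": 0.3, "z": 0, "yaw": -63},
    {"x": 0, "y": 0.3, "z": 0, "yaw": -73.5},
    {"x": 0, "y": 0.3, "z": 0, "yaw": -84},
    {"x": 0, "y": 0.3, "z": 0, "yaw": -94.5},
    {"x": 0, "y": 0.3, "z": 0, "yaw": -105},
    {"x": 0, "y": 0.3, "z": 0, "yaw": -115.5},
    {"x": 0, "y": 0.3, "z": 0, "yaw": -126},
    {"x": 0, "y": 0.3, "z": 0, "yaw": -136.5},
    {"x": 0, "y": 0.3, "z": 0, "yaw": -147},
    {"x": 0, "y": 0.3, "z": 1, "yaw": -157.5},
    {"x": 0, "y": 0.3, "z": 2, "yaw": -168},
    {"x": 0, "y": 0.3, "z": 3.5, "yaw": -178.5},
    {"x": 0, "y": 0.3, "z": 5, "yaw": -189},
    {"x": 0, "y": 0.3, "z": 6, "yaw": -199},
    {"x": 0, "y": 0.3, "z": 7, "yaw": -203}
  ],
  "gripper": 1
}}

```text
clock: 4.95
eef_pos: [0.5337, -0.1606, 0.1797]
tool_rot: [-0.329, 0.944, 0.0, -0.0]
ft_force: [0.3, 0.3, 0.6]
grip_width: 0.0856
grasp_force: 0.0
```

Run:
```python
from h import *
o=bot.get_obs();print(o["eef_pos"],np.array(o["joint_pos"]).round(3),np.array(o["joint_vel"]).round(2))
im=bot.camera("wrist");cv2.imwrite("pics/w3.png",im)
for r in bot.cut_out("wrist","wing_b"):
    ys,xs=np.nonzero(r["mask"]);print(r["score"],r["centre"],cv2.minAreaRect(np.c_[xs,ys].astype(np.float32)))
```

```text
[ 0.53369098 -0.1605861   0.17967007] [-0.292  0.392  0.031  1.21  -0.    -0.962] [-0.    0.05 -0.14 -0.19 -0.   -0.53]
0.78 [282.9, 491.5] ((485.7554931640625, 278.01385498046875), (53.62759780883789, 19.527584075927734), 41.760292053222656)
0.7 [199.5, 321.4] ((321.23370361328125, 202.37411499023438), (54.15624237060547, 23.942758560180664), 79.04593658447266)
```

View pics/w3.png

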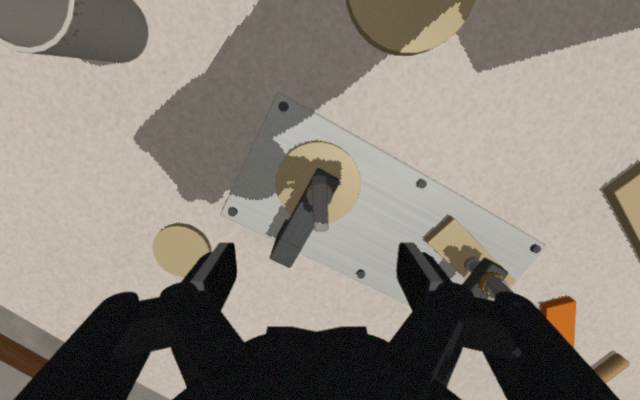

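The picture shows wing b at (321,200), upright between the open fingers, with its top face about (320,173) to (321,228). It's aligned, so I'll check the centre numerically and descend.

Run:
```python
from h import *
from scipy.spatial.transform import Rotation as R
o=bot.get_obs();r=R.from_quat(o["tool_rot"]).as_matrix()
p=ray("wrist",[[320,174],[321.5,228]],.106);print(o["eef_pos"],p,np.linalg.norm(p[1]-p[0]));print(((p-o["eef_pos"])@r*100).round(2))
```

```text
[ 0.5329577  -0.16037583  0.17887168] [[ 0.50769753 -0.17727848  0.106     ]
 [ 0.54046945 -0.14971445  0.106     ]] 0.042822588727402966
[[ 3.02  0.22  7.29]
 [-1.26  0.36  7.29]]
```

```bash
cat > fit.py <<'E'
from h import *
from scipy.spatial.transform import Rotation as R
from scipy.optimize import minimize
o=bot.get_obs();r=R.from_quat(o["tool_rot"]).as_matrix();m=bot.camera_model("wrist")
W=np.linalg.inv(np.array(m["world_from_camera"]));K=np.array(m["K"]);D=np.array(m["dist"])
im=bot.camera("wrist");L=bot.cut_out("wrist","wing_b")
M=min(L,key=lambda q:abs(q["centre"][1]-320))["mask"]
B=np.array([[a*.02,b*.006,c] for c in(.01,-.02) for a,b in((1,1),(1,-1),(-1,-1),(-1,1))])
def proj(v):
    c,s=np.cos(v[2]),np.sin(v[2]);P=B@np.array([[c,-s,0],[s,c,0],[0,0,1]]).T+[v[0],v[1],.0955]
    return cv2.projectPoints(P,cv2.Rodrigues(W[:3,:3])[0],W[:3,3],K,D)[0][:,0]
def cost(v):
    S=4;h=cv2.convexHull((proj(v)*S*16).astype(np.int32));A=np.zeros((400*S,640*S),np.uint8);cv2.fillConvexPoly(A,h,1,shift=4)
    A=cv2.resize(A.astype(np.float32),(640,400),interpolation=cv2.INTER_AREA);return 1-np.minimum(A,M).sum()/np.maximum(A,M).sum()
v0=[.531,-.161,np.radians(38.2)]
b=minimize(cost,v0,method="Nelder-Mead",options=dict(initial_simplex=np.array(v0)+np.array([[0,0,0],[.006,0,0],[0,.006,0],[0,0,.15]])))
v=b.x;print("IoU",1-b.fun,v,np.degrees(v[2]),"shift cm",100*r.T@(np.array([v[0],v[1],.097])-o["eef_pos"]),"tool ang",np.degrees(np.arctan2(r[1,0],r[0,0]))%180)
p=proj(v);s=8;x0,y0=270,150
C=cv2.resize(cv2.convertScaleAbs(im[y0:y0+75,x0:x0+100],alpha=2,beta=10),None,fx=s,fy=s)
q=((p-[x0,y0]+.5)*s).astype(np.int32);cv2.polylines(C,[q[:4],q[4:]],True,(0,0,255),1);cv2.imwrite("pics/fit.png",C)
E
python3 fit.py
```

```text
IoU 0.8062750101089478 [ 0.52990369 -0.16002936  0.70621971] 40.46340891060067 shift cm [0.20684789 0.20000385 8.18788139] tool ang 38.198678768926555
```

View pics/fit.png

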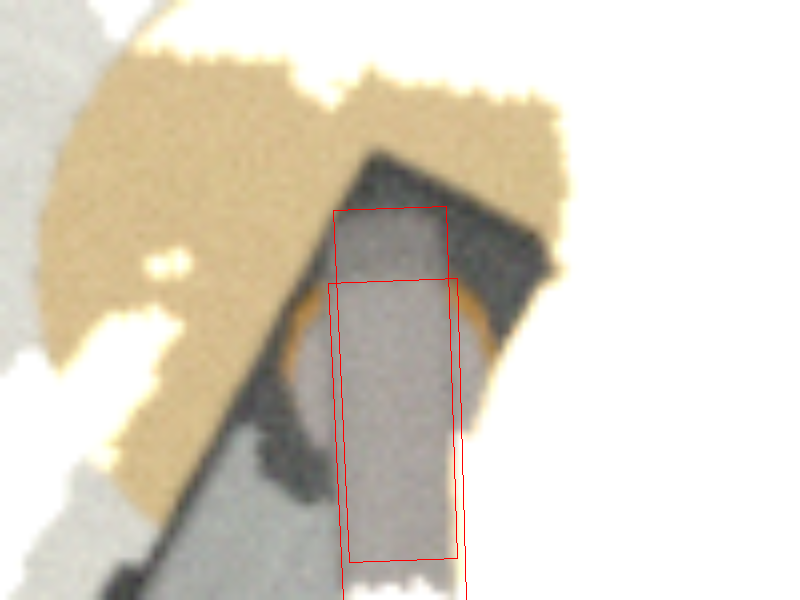

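The overlay box fits well: the wing's top-face far edge is at crop row 280 and the sides are at columns 330–460. It is within 2 mm of the tool axis.

Emit:
{"api": "move_arm", "payload": {
  "motion": [
    {"x": 0.2, "y": 0.2, "z": 2, "yaw": 0},
    {"x": 0.2, "y": 0.2, "z": 4.5, "yaw": 0},
    {"x": 0.2, "y": 0.2, "z": 6.5, "yaw": 0},
    {"x": 0.2, "y": 0.2, "z": 7.5, "yaw": 0},
    {"x": 0.2, "y": 0.2, "z": 8.2, "yaw": 0},
    {"x": 0.2, "y": 0.2, "z": 8.2, "yaw": 0},
    {"x": 0.2, "y": 0.2, "z": 8.2, "yaw": 0}
  ],
  "gripper": 1
}}

```text
clock: 6.02
eef_pos: [0.5316, -0.1602, 0.0988]
tool_rot: [-0.327, 0.945, -0.0, 0.001]
ft_force: [0.6, 0.7, 0.2]
grip_width: 0.0853
grasp_force: 0.0
```

Emit:
{"api": "move_arm", "payload": {
  "motion": [
    {"x": 0, "y": 0, "z": 0, "yaw": 0},
    {"x": 0, "y": 0, "z": 0, "yaw": 0},
    {"x": 0, "y": 0, "z": 0, "yaw": 0},
    {"x": 0, "y": 0, "z": 0, "yaw": 0},
    {"x": 0, "y": 0, "z": 0, "yaw": 0},
    {"x": 0, "y": 0, "z": 0, "yaw": 0},
    {"x": 0, "y": 0, "z": 0, "yaw": 0},
    {"x": 0, "y": 0, "z": 0, "yaw": 0},
    {"x": 0, "y": 0, "z": 0, "yaw": 0},
    {"x": 0, "y": 0, "z": 0, "yaw": 0}
  ],
  "gripper": -1
}}

```text
clock: 7.28
eef_pos: [0.5309, -0.1595, 0.0982]
tool_rot: [-0.328, 0.945, 0.001, 0.0]
ft_force: [-3.1, 5.8, 4.1]
grip_width: 0.0108
grasp_force: 61.1
```

```bash
cat > st.py <<'E'
from h import *
from scipy.spatial.transform import Rotation as R
o=bot.get_obs();f=lambda k:np.array(o[k]).round(4).tolist()
r=R.from_quat(o["tool_rot"]).as_matrix()
print(o["clock"],f("eef_pos"),"yaw",np.degrees(np.arctan2(r[1,0],r[0,0])).round(2),"q6",f("joint_pos")[5],"F",f("ft_force"),"T",f("ft_torque"),"tau6",f("tau")[5],"w",o["grip_width"],"g",o["grasp_force"])
E
python3 st.py
```

```text
7.275 [0.5309, -0.1595, 0.0982] yaw -141.75 q6 -0.96 F [-3.137, 5.7781, 4.129] T [0.9574, 0.4596, 0.0224] tau6 0.0246 w 0.010792655668682137 g 61.06593132019043
```

The wing is gripped, at 10.8 mm and 61 N. Now I'll turn clockwise (+yaw), sinking along with the screw.

Emit:
{"api": "move_arm", "payload": {
  "motion": [
    {"x": 0, "y": 0, "z": 0.01, "yaw": 8},
    {"x": 0, "y": 0, "z": 0.02, "yaw": 16},
    {"x": 0, "y": 0, "z": 0.03, "yaw": 24},
    {"x": 0, "y": 0, "z": 0.04, "yaw": 32},
    {"x": 0, "y": 0, "z": 0.06, "yaw": 40},
    {"x": 0, "y": 0, "z": 0.07, "yaw": 48},
    {"x": 0, "y": 0, "z": 0.08, "yaw": 56},
    {"x": 0, "y": 0, "z": 0.09, "yaw": 62},
    {"x": 0, "y": 0, "z": 0.09, "yaw": 62},
    {"x": 0, "y": 0, "z": 0.09, "yaw": 62}
  ],
  "gripper": -1
}}

```text
clock: 8.52
eef_pos: [0.5311, -0.1607, 0.0973]
tool_rot: [0.206, 0.979, -0.001, 0.0]
ft_force: [-2.4, 0.2, 4.2]
grip_width: 0.0109
grasp_force: 61.0
```

```bash
python3 st.py
```

```text
8.525 [0.5311, -0.1607, 0.0973] yaw 156.28 q6 0.1208 F [-2.3737, 0.1625, 4.2447] T [0.0704, 0.5333, -0.024] tau6 -0.0462 w 0.010915462792154404 g 61.03630185127258
```

Emit:
{"api": "move_arm", "payload": {
  "motion": [
    {"x": 0, "y": 0, "z": 0.01, "yaw": 6},
    {"x": 0, "y": 0, "z": 0.02, "yaw": 12},
    {"x": 0, "y": 0, "z": 0.02, "yaw": 15},
    {"x": 0, "y": 0, "z": 0.02, "yaw": 15},
    {"x": 0, "y": 0, "z": 0.02, "yaw": 15}
  ]
}}

```text
clock: 9.15
eef_pos: [0.5309, -0.1609, 0.0971]
tool_rot: [0.332, 0.943, -0.001, 0.0]
ft_force: [-3.5, -2.0, 5.0]
grip_width: 0.0106
grasp_force: 61.1
```

```bash
python3 st.py
```

```text
9.15 [0.5309, -0.1609, 0.0971] yaw 141.27 q6 0.3826 F [-3.4796, -1.9577, 4.9856] T [-0.4554, 0.7017, -0.0063] tau6 -0.0475 w 0.010620885065254 g 61.144335865974426
```

Emit:
{"api": "move_arm", "payload": {
  "motion": [
    {"x": 0, "y": 0, "z": 0.01, "yaw": 6},
    {"x": 0, "y": 0, "z": 0.02, "yaw": 12},
    {"x": 0, "y": 0, "z": 0.02, "yaw": 12},
    {"x": 0, "y": 0, "z": 0.02, "yaw": 12}
  ]
}}

```text
clock: 9.65
eef_pos: [0.5307, -0.1611, 0.0969]
tool_rot: [0.429, 0.904, -0.001, 0.0]
ft_force: [-3.4, -2.0, 5.7]
grip_width: 0.0109
grasp_force: 61.2
```

```bash
python3 st.py
```

```text
9.65 [0.5307, -0.1611, 0.0969] yaw 129.25 q6 0.5921 F [-3.4022, -1.955, 5.6719] T [-0.5116, 0.7159, -0.0854] tau6 -0.0475 w 0.010910875368687527 g 61.21205270290375
```

tau6 stays at the 0.05 N m screw friction, so the screw isn't seated yet, and tau6 makes a clean stop indicator.

Emit:
{"api": "move_arm", "payload": {
  "motion": [
    {"x": 0, "y": 0, "z": 0.01, "yaw": 6},
    {"x": 0, "y": 0, "z": 0.02, "yaw": 12},
    {"x": 0, "y": 0, "z": 0.02, "yaw": 12},
    {"x": 0, "y": 0, "z": 0.02, "yaw": 12}
  ]
}}

```text
clock: 10.15
eef_pos: [0.5305, -0.1612, 0.0967]
tool_rot: [0.521, 0.854, -0.001, 0.0]
ft_force: [-4.1, -3.5, 6.9]
grip_width: 0.0108
grasp_force: 61.3
```

```bash
python3 st.py
```

```text
10.15 [0.5305, -0.1612, 0.0967] yaw 117.24 q6 0.8016 F [-4.0772, -3.5368, 6.8864] T [-0.5617, 0.905, -0.0709] tau6 -0.047 w 0.01080552139898927 g 61.28355860710144
```

Emit:
{"api": "move_arm", "payload": {
  "motion": [
    {"x": 0, "y": 0, "z": 0.01, "yaw": 6},
    {"x": 0, "y": 0, "z": 0.02, "yaw": 10},
    {"x": 0, "y": 0, "z": 0.02, "yaw": 10},
    {"x": 0, "y": 0, "z": 0.02, "yaw": 10}
  ]
}}

```text
clock: 10.65
eef_pos: [0.5304, -0.1613, 0.0966]
tool_rot: [0.592, 0.806, -0.002, 0.0]
ft_force: [-5.2, -3.6, 7.0]
grip_width: 0.0112
grasp_force: 67.7
```

```bash
python3 st.py
```

```text
10.65 [0.5304, -0.1613, 0.0966] yaw 107.44 q6 0.9728 F [-5.2473, -3.5766, 6.9767] T [-0.7384, 1.0491, 1.0882] tau6 1.1699 w 0.011175113499389619 g 67.73059844970703
```

It's seated: tau6 jumped to 1.17 N m at yaw 107.4°. I'll unwind in small steps to see how much elastic windup there is, so the quarter turn is counted from the true stop.

Emit:
{"api": "move_arm", "payload": {
  "motion": [
    {"x": 0, "y": 0, "z": 0, "yaw": 0},
    {"x": 0, "y": 0, "z": 0, "yaw": -3},
    {"x": 0, "y": 0, "z": 0, "yaw": -3},
    {"x": 0, "y": 0, "z": 0, "yaw": -3}
  ]
}}

```text
clock: 11.15
eef_pos: [0.5304, -0.1613, 0.0966]
tool_rot: [0.571, 0.821, -0.001, 0.0]
ft_force: [-5.3, -3.5, 6.4]
grip_width: 0.0106
grasp_force: 61.8
```

```bash
python3 st.py
```

```text
11.15 [0.5304, -0.1613, 0.0966] yaw 110.34 q6 0.9222 F [-5.2808, -3.5271, 6.3853] T [-0.6285, 1.0611, 0.5173] tau6 0.5098 w 0.01059322423108642 g 61.76541745662689
```

Emit:
{"api": "move_arm", "payload": {
  "motion": [
    {"x": 0, "y": 0, "z": 0, "yaw": -3},
    {"x": 0, "y": 0, "z": 0, "yaw": -3},
    {"x": 0, "y": 0, "z": 0, "yaw": -3}
  ]
}}

```text
clock: 11.52
eef_pos: [0.5305, -0.1613, 0.0967]
tool_rot: [0.55, 0.835, -0.001, 0.0]
ft_force: [-4.9, -2.4, 6.5]
grip_width: 0.011
grasp_force: 61.4
```

```bash
python3 st.py
```

```text
11.525 [0.5305, -0.1613, 0.0967] yaw 113.26 q6 0.8711 F [-4.9169, -2.4034, 6.485] T [-0.6331, 0.9801, 0.0002] tau6 0.0501 w 0.010997606410978755 g 61.44844651222229
```

The pads were elastic: torque falls to zero at yaw ≈112.6°, so that is the true stop, and the loading is consistent with no slip. A quarter turn back is yaw ≈202.5°, which is −89° from here.

Emit:
{"api": "move_arm", "payload": {
  "motion": [
    {"x": 0, "y": 0, "z": -0.01, "yaw": -8},
    {"x": 0, "y": 0, "z": -0.02, "yaw": -16},
    {"x": 0, "y": 0, "z": -0.03, "yaw": -24},
    {"x": 0, "y": 0, "z": -0.04, "yaw": -32},
    {"x": 0, "y": 0, "z": -0.05, "yaw": -40},
    {"x": 0, "y": 0, "z": -0.07, "yaw": -48},
    {"x": 0, "y": 0, "z": -0.08, "yaw": -56},
    {"x": 0, "y": 0, "z": -0.09, "yaw": -64},
    {"x": 0, "y": 0, "z": -0.1, "yaw": -72},
    {"x": 0, "y": 0, "z": -0.11, "yaw": -80},
    {"x": 0, "y": 0, "z": -0.12, "yaw": -86},
    {"x": 0, "y": 0, "z": -0.12, "yaw": -89},
    {"x": 0, "y": 0, "z": -0.12, "yaw": -89},
    {"x": 0, "y": 0, "z": -0.12, "yaw": -89},
    {"x": 0, "y": 0, "z": -0.12, "yaw": -89}
  ]
}}

```text
clock: 13.4
eef_pos: [0.5311, -0.1597, 0.0979]
tool_rot: [-0.194, 0.981, 0.0, 0.0]
ft_force: [-3.1, 1.2, 7.1]
grip_width: 0.0109
grasp_force: 61.4
```

```bash
python3 st.py
python3 - <<'E'
from h import *
im=bot.camera("wrist");cv2.imwrite("pics/w4.png",im)
E
```

```text
13.4 [0.5311, -0.1597, 0.0979] yaw -157.67 q6 -0.6822 F [-3.1091, 1.2127, 7.0736] T [0.2201, 0.6996, 0.0167] tau6 0.0407 w 0.010891920553295194 g 61.434563398361206
```

View pics/w4.png

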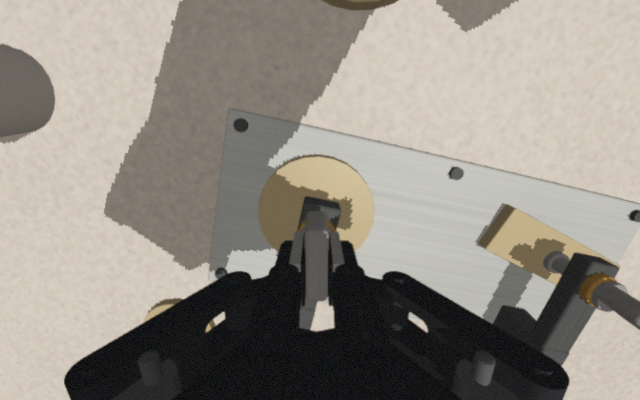

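The picture shows wing b gripped between the fingers at (317,265), in line with the tool, with the disc in place at (316,210). Yaw is 202.3°, a quarter turn from the stop, so I'm handing in.

```bash
python3 -c "
from workcell import bot
print(bot.job_done())"
```

```text
the job is handed in; nothing more can be done
None
```

I turned the screw over the disc (screw b) clockwise until it seated, backed it off about 90°, and handed the job in at about 13.5 s with its wing still gripped at about 61 N; the hand-in gave no verdict.

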